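Hang a second tape roll on the bench hook

ROBOT

A 7-joint arm with a two-finger parallel gripper is mounted at the origin on the work surface. World frame = base frame: x ahead of the robot, y to its left, z up, the work surface at z = 0. Lengths are in m, angles in rad, forces in N, time in s.
With the tool pointing down it reaches from about 0.425 to 0.825 m from the base axis. Payload 3.6 kg.
Tool frame: the origin (TCP) lies where the fingers leave the gripper's body, on its centre line; the fingertips stand 73 mm ahead of it and the grasp point (between the pads) lies 54 mm ahead of it; x points along the fingers, y is the direction in which the jaws open and shut, and the axes are right-handed (so a half turn about x gives the same grasp; the last joint's range is limited). The gripper opens to 85 mm and grips with 20 to 120 N. Pads are 22 mm wide; open, the fingers measure 114 mm over their backs; the gripper's body (76 mm by 85 mm) begins 54 mm behind the grasp point. The pads swing forward as they close: fully open they stand 13 mm farther back than shut.
Start: joints at [1.266, 0.615, -0.013, 1.423, 0.008, 1.103, -0.04], TCP at [0.178, -0.625, 0.304] pointing down, gripper open.
Joint ranges: [-3.12, 3.12], [-0.3, 2.06], [-1.34, 1.32], [0.26, 2.42], [-1.36, 4.5], [0.01, 1.98], [-2.84, 2.84]. Speed limits (rad/s): [2.79, 2.79, 3.14, 3.14, 3.14, 3.14, 3.14].

INTERFACE

Orientations are given as a unit quaternion [x, y, z, w].
In Python, from station import arm, snapshot, camera_info, ticket gives the robot as it stands. Calls block until the motion is done:
- arm.movep(position, orientation): joint-space move of the TCP to a pose.
- arm.line_to(position, velocity=0.15, ori=None): straight line of the TCP; ori=None keeps the orientation; velocity is the mean speed in m/s.
- arm.move_j(angles): joint-space move.
- arm.move_gripper(opening, effort=None): opening from 0.0 (shut) to 1.0 (fully open); effort is the grip in N (None keeps the last); returns when the fingers have stopped.
- arm.pause(seconds).
- arm.ik(position, orientation): joint angles nearest the present ones, or None.
- snapshot(name): name is "scene" or "top" or "wrist"; returns the picture (480x640x3 uint8, blue, green, red); there is no depth.
- camera_info(name): a dict with "fx", "fy", "cx", "cy" (pixels), "R" (3x3) and "t" (3): a world point X has camera coordinates R X + t; the wrist camera has in their place "T_tool_cam" (4x4, takes a point from camera to tool coordinates, whose origin is the TCP and whose axes are the tool frame's). Camera axes: x right, y down, z forward; pixel columns grow to the right and rows downward; lengths in m; the calibration is good to about 2 mm. A picture is of the moment at which its call begins: read the wrist's pose just before it. camera_info takes no time and is no camera call.
A pose or a line that the arm cannot do raises arm.MotionError and nothing moves.
- ticket.finish_job(): hands the job in, once; it reports no verdict.
Readings, each from a call of its own:
- arm.read_time(): time.
- arm.read_joint_positions(): joint angles.
- arm.read_dq(): joint speeds.
- arm.read_effort(): joint torques, N m.
- arm.read_tool_pos(): TCP position.
- arm.read_eef_rot(): TCP orientation.
- arm.read_ft_force(): force on the tool from outside, world axes, zero at the start.
- arm.read_wrist_torque(): the same for the moment, N m.
- arm.read_opening(): opening from 0.0 (shut) to 1.0 (fully open).
Only numpy, scipy, OpenCV 4.12 (cv2) and the standard library are available. Lean on these libraries where they do the work, as an engineer would, in place of code of your own. Each camera call takes 0.05 s, during which the arm holds its last target. There are 200 camera calls.

TASK

Take the tape roll that stands in the black cradle and hang it on the hook's peg, over the upturned tip, in front of the roll that already hangs there. Slide both rolls back together and press them for a moment against the sprung stop with about 10 N (never more than 20 N), then let go, so that both hang side by side on the peg, touching or nearly so. The first roll must never come off the hook, and the other things on the bench stay where they are.

Things in the scene. Friction and masses are not known exactly. Their poses are not given: they have to be found in the camera images.
- cradle: fixed black V-shaped cradle, 70 mm long (its x), 47 mm wide (its y), 30 mm high, that holds the spare roll upright; origin under its centre. The roll's axis lies along the cradle's x axis, 45 mm above the bench; below that axis by more than 14 mm the cradle's sides reach 24 mm out in y, and the roll stands free from there up
- spare_roll_center (a point): centre of the spare tape roll, cream with a card core, a rigid disc standing on edge in the cradle: 54 mm across, 26 mm wide along its axis (its own x axis, level), through hole 26 mm across; about 0.1 kg, hidden variation. It can be gripped across its diameter from above, the fingers either side in y, and the 26 mm width is open at both ends
- hung_roll_center (a point): centre of the roll that already hangs on the peg: 54 mm across, 20 mm wide along its axis (its x, along the peg), through hole 26 mm across; loose on the peg and free to slide; it starts too near the tip for the spare roll to fit in front unless it is pushed back
- hook_root (a point): point on the axis of the hook's peg where it leaves the upright of the stand, 120 mm above the bench; axes are the stand's. The steel peg, 9 mm in diameter, runs level along this frame's -x for 102 mm, then bends up into the tip. A roll that hangs on it has its centre 8.5 mm below the peg's axis
- hook_tip (a point): end of the peg's upturned tip (on its axis): 107 mm out from the root and 8 mm above the peg's axis. The rounded end, 9 mm thick, reaches 112 mm out and 12.5 mm above the peg's axis, so tip and peg together stand 17 mm high
- hook: fixed grey hook stand, origin under the front of its upright, peg towards its -x. Upright 50 mm wide, 135 mm high; base 90 mm wide. On the peg, behind the hung roll, is the stop: a black rubber disc 34 mm across on a collar clamped at a different, unmeasured place each time, its front face 22 to 47 mm out from the root. It is sprung: it yields 1 mm per 5 N, 5 mm at most
- pot_a: white lidded pot, 38 mm across, 52 mm tall, standing; origin under its centre; bystander
- pot_b: a second white lidded pot, 38 mm across, 52 mm tall, standing; origin under its centre; bystander
- driver: screwdriver lying flat, 160 mm long; bystander
- wide_roll: wide-cored roll of tape lying flat, 100 mm across with a 76 mm hole, 19 mm high (not for this hook); origin under its centre; bystander
- keypad_meter: black hand-held meter with keys lying flat, 75 x 150 x 28 mm; origin under its centre; bystander
- board: green circuit board lying flat, 70 x 90 mm, parts up to 13 mm high; origin under its centre; bystander
- cutters: side cutters with blue grips lying flat, 125 mm long, 14 mm high; bystander
There are look-alikes about, which are no part of the job. Of the things shaped like the hook, the grey one is meant.

How it is judged:
On the way, in this order (a step that is already met when the one before it is completed fails the run):
1. the spare roll is lifted out of the cradle (height (world z) of spare_roll_center above 0.075 m), for 0.1 s.
2. with the spare roll on the peg behind the upturned tip, the first roll is pressed through it against the stop: at least 5 N between the rolls and between the first roll and the hook, for 0.3 s (contact force between spare_roll and hung_roll above 5 N and contact force between hung_roll and hook above 5 N and x of spare_roll_center in the frame of hook_root between -0.088 and -0.02 m and y of spare_roll_center in the frame of hook_root between -0.008 and 0.008 m and x of hung_roll_center in the frame of hook_root between -0.075 and -0.02 m and y of hung_roll_center in the frame of hook_root between -0.008 and 0.008 m and z of spare_roll_center in the frame of hook_root between -0.0135 and 0.0135 m), for 0.3 s.
At the end, for the whole second after the job is handed in: both rolls hang at rest on the peg behind its upturned tip (centres within 8 mm sideways of the peg and 4 to 12.5 mm below its axis, axes within 0.2 rad of the peg), the spare roll in front with at most 5 mm between the two, and the gripper has let go (x of spare_roll_center in the frame of hook_root between -0.088 and -0.02 m and y of spare_roll_center in the frame of hook_root between -0.008 and 0.008 m and z of spare_roll_center in the frame of hook_root between -0.0125 and -0.004 m and x of hung_roll_center in the frame of hook_root between -0.075 and -0.02 m and y of hung_roll_center in the frame of hook_root between -0.008 and 0.008 m and z of hung_roll_center in the frame of hook_root between -0.0125 and -0.004 m and x of spare_roll_center in the frame of hung_roll_center between -0.028 and -0.02 m and angle between the x axis of each of spare_roll_center, hung_roll_center and the x axis of hook_root, either way round below 0.2 rad and contact force between spare_roll and the fingers below 0.05 N and linear speed of each of spare_roll, hung_roll below 0.02 m/s); the robot touches nothing.
It fails at once if the roll that already hangs comes off the peg (distance between hung_roll_center and hook_root above 0.105 m or z of hung_roll_center in the frame of hook_root below -0.02 m).
It fails at once if the rolls are pressed together, or the first roll against the hook, with more than 20 N (contact force between spare_roll and hung_roll above 20 N or contact force between hung_roll and hook above 20 N).
It fails at once if the spare roll is rammed against the hook with more than 45 N (contact force between spare_roll and hook above 45 N).
It fails at once if a bystander is moved by more than 25 mm (distance of any of pot_a, pot_b, driver, wide_roll, keypad_meter, board, cutters from where it was at the start of the episode above 0.025 m).
It also fails if it takes over 70 s, if anything falls off the work surface, if the arm or the gripper's body presses on something with over 40 N, if the wrist force passes 120 N, or if a joint passes its speed limit or range.

## Working session

There is one attempt and no reset: what is moved stays moved. The work goes in short steps, each a Python script; the robot and the scene stay as the last script left them, time stands still between calls to the robot, and variables do not carry over. Pictures are saved under pics/ and viewed, about 8 in all and at most 12, crops included, and the job is handed in when it is done.

```bash
ls; mkdir -p pics; python3 - <<'E'
from station import arm, snapshot, camera_info
import cv2, numpy as np
for n in("scene","top"):
    im=snapshot(n); cv2.imwrite(f"pics/{n}0.png",im); c=camera_info(n)
    print(n,c["fx"],c["fy"],c["cx"],c["cy"],np.round(c["R"],4).tolist(),np.round(c["t"],4).tolist(), (-np.array(c["R"]).T@np.array(c["t"])).round(3))
print(camera_info("wrist"))
print(arm.read_tool_pos(),arm.read_eef_rot(),arm.read_opening(),arm.read_time())
E
```

```text
pics
scene 601.454792793048 601.454792793048 321.25642603146053 245.85231968064446 [[0.6389, 0.7693, -0.002], [0.6624, -0.5514, -0.5071], [-0.3913, 0.3226, -0.8619]] [-0.4323, -0.2856, 1.4849] [ 1.046 -0.304  1.134]
top 555.2264042058786 555.2264042058786 328.0630321199152 241.20415983443087 [[-0.0113, -0.9992, -0.0376], [-0.9932, 0.0156, -0.1157], [0.1162, 0.036, -0.9926]] [0.0987, 0.5902, 0.9802] [0.473 0.054 1.045]
{'fx': 356.6558058417984, 'fy': 356.6558058417984, 'cx': 317.61511754063133, 'cy': 240.70934800478915, 'T_tool_cam': array([[ 3.44490659e-05, -3.18388591e-01,  9.47960286e-01,
        -6.98970434e-02],
       [ 9.99999921e-01, -3.64840694e-04, -1.58878151e-04,
         9.72170029e-04],
       [ 3.96439479e-04,  9.47960217e-01,  3.18388553e-01,
        -8.19545390e-02],
       [ 0.00000000e+00,  0.00000000e+00,  0.00000000e+00,
         1.00000000e+00]])}
[ 0.17813316 -0.62455902  0.3028201 ] [-0.70017645 -0.09876519  0.70040945 -0.09708232] 0.9976326892048014 0.1
```

View pics/scene0.png

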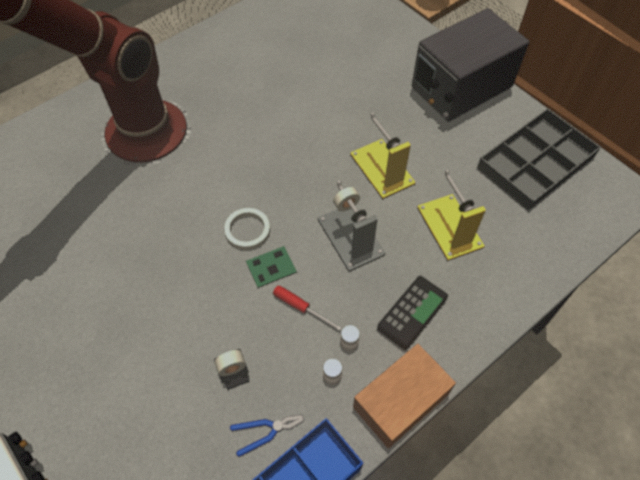

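View pics/top0.png

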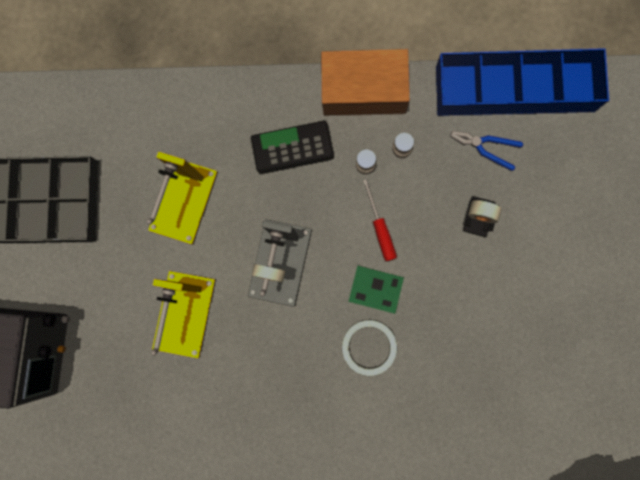

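The top view shows the spare roll in its black cradle at (484,212). There are three hook shapes: grey at (280,262), yellow at (183,198) and yellow at (183,314). The grey one, with a roll on it, is the one meant. I'll enlarge both targets in both views.

```bash
python3 - <<'E'
import cv2, numpy as np
t=cv2.imread("pics/top0.png"); s=cv2.imread("pics/scene0.png")
def c(im,x,y,w,h): return cv2.resize(im[y:y+h,x:x+w],(400,300),interpolation=cv2.INTER_CUBIC)
o=np.vstack([np.hstack([c(t,224,212,120,90+0),c(s,300,175,120,90)]),np.hstack([c(t,450,190,64,48),c(s,200,340,64,48)])])
cv2.imwrite("pics/crop1.png",o)
E
```

```text
(no output)
```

View pics/crop1.png

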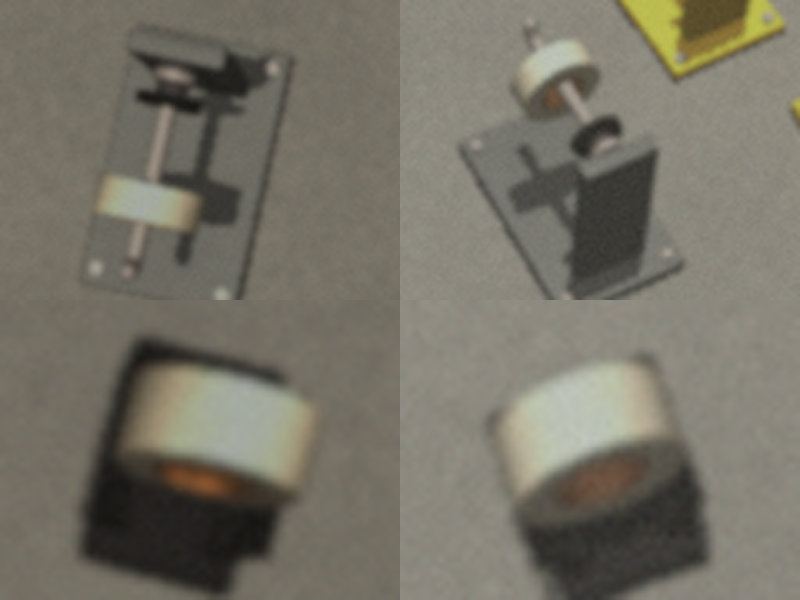

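```bash
cat > h.py <<'E'
import numpy as np, cv2
from scipy.spatial.transform import Rotation as Ro
from station import arm, snapshot, camera_info, ticket
def ray(n,px,T=None):
    c=camera_info(n) if isinstance(n,str) else n
    d=np.array([(px[0]-c["cx"])/c["fx"],(px[1]-c["cy"])/c["fy"],1.])
    if "R" in c: R=np.array(c["R"]); return -R.T@np.array(c["t"]), R.T@d
    W=T@np.array(c["T_tool_cam"]); return W[:3,3], W[:3,:3]@d
def onz(o,d,z): return o+d*(z-o[2])/d[2]
def tri(rs):
    A=np.zeros((3,3));b=np.zeros(3);
    for o,d in rs:
        d=d/np.linalg.norm(d);P=np.eye(3)-np.outer(d,d);A+=P;b+=P@o
    X=np.linalg.solve(A,b); return X,[np.linalg.norm(np.cross(X-o,d/np.linalg.norm(d))) for o,d in rs]
def q(yaw): # tool x down, tool y along (-sin,cos) i.e. yaw=direction of roll axis
    y=np.array([-np.sin(yaw),np.cos(yaw),0]);x=np.array([0,0,-1.]);z=np.cross(x,y)
    return Ro.from_matrix(np.c_[x,y,z])
def Q(yaw,flip=False):
    r=q(yaw)
    return (r*Ro.from_euler('x',np.pi) if flip else r).as_quat()
def T():
    M=np.eye(4);M[:3,:3]=Ro.from_quat(arm.read_eef_rot()).as_matrix();M[:3,3]=arm.read_tool_pos();return M
def look(name):
    M=T();im=snapshot("wrist");cv2.imwrite(f"pics/{name}.png",im);np.save(f"pics/{name}.npy",M);return im,M
E
python3 - <<'E'
from h import *
tt=lambda x,y:(224+x/3.3333,212+y/3.3333); ss=lambda x,y:(300+x/3.3333,175+y/3.3333)
tip_t=tt(130,268); tip_s=ss(130,22)
print("tip tri",tri([ray("top",tip_t),ray("scene",tip_s)]), onz(*ray("top",tip_t),.128),onz(*ray("scene",tip_s),.128))
a=onz(*ray("top",tt(168,105)),.12);b=onz(*ray("top",tt(136,243)),.12);print(a,b,np.degrees(np.arctan2(*(a-b)[[1,0]])))
for p in[(96,267),(222,293),(272,68)]: print("screw",onz(*ray("top",tt(*p)),.01))
for p in[(75,145),(265,252)]: print("screw s",onz(*ray("scene",ss(*p)),.01))
# roll top band: corners at top-view crop (x/6.25+450)
for p in [(215,405),(165,365),(310,395),(120,445),(290,495)]:
    print("roll",onz(*ray("top",(450+p[0]/6.25,190+(p[1]-300)/6.25)),.072))
for p in [(590,430)]: print("roll s",onz(*ray("scene",(200+(p[0]-400)/6.25,340+(p[1]-300)/6.25)),.072))
# cradle base
for p in[(85,555),(228,592)]: print("cr",onz(*ray("top",(450+p[0]/6.25,190+(p[1]-300)/6.25)),.0))
E
```

```text
tip tri (array([0.49745481, 0.19567163, 0.13427198]), [np.float64(0.0007591460384600512), np.float64(0.0007591460384600167)]) [0.49722783 0.19598159 0.128     ] [0.49434075 0.19950896 0.128     ]
[0.57922012 0.17811585 0.12      ] [0.50987806 0.19422653 0.12      ] -13.079829057325318
screw [0.50108901 0.23339012 0.01      ]
screw [0.48576868 0.1626199  0.01      ]
screw [0.61193755 0.13382077 0.01      ]
screw s [0.48340742 0.16411118 0.01      ]
screw s [0.62559775 0.20580888 0.01      ]
roll [ 0.64391827 -0.18651234  0.072     ]
roll [ 0.65560438 -0.17305146  0.072     ]
roll [ 0.64629004 -0.21309231  0.072     ]
roll [ 0.63298939 -0.15954841  0.072     ]
roll [ 0.61796273 -0.20621655  0.072     ]
roll s [ 0.64611298 -0.19203791  0.072     ]
cr [ 0.61144461 -0.16354838  0.        ]
cr [ 0.59953472 -0.20569686  0.        ]
```

```bash
python3 - <<'E'
from h import *
ys,yh=np.radians(-16),np.radians(-13)
for p,y in (([.645,-.187,.25],ys),([.55,.184,.3],yh),([.475,.2,.2],yh)):
    for f in(0,1):
        j=arm.ik(p,Q(y,f)); print(f,None if j is None else np.round(j,2))
f=0
arm.movep([.645,-.187,.25],Q(ys,f)); a,_=look("w_sp")
arm.movep([.55,.184,.30],Q(yh,f)); b,_=look("w_h1")
arm.movep([.50,.196,.30],Q(yh,f)); look("w_h2")
cv2.imwrite("pics/v1.png",np.hstack([a[:,120:520],b[:,120:520]]))
print(arm.read_time(),arm.read_ft_force())
E
```

```text
0 [ 0.61  0.78 -0.69  1.41  0.52  1.13  1.13]
1 [ 0.21  0.7   0.07  1.42 -0.05  1.02 -1.56]
0 [ 0.26  0.74 -1.13  1.62  0.7   1.24  0.34]
1 [-0.15  0.53 -0.33  1.63  0.19  1.01 -2.34]
0 [ 0.14  0.72 -0.93  1.91  0.74  0.9   0.18]
1 [-0.31  0.55 -0.19  1.93  0.16  0.68 -2.4 ]
4.3 [ 0.33086043 -0.31501352 -0.09854869]
```

View pics/v1.png

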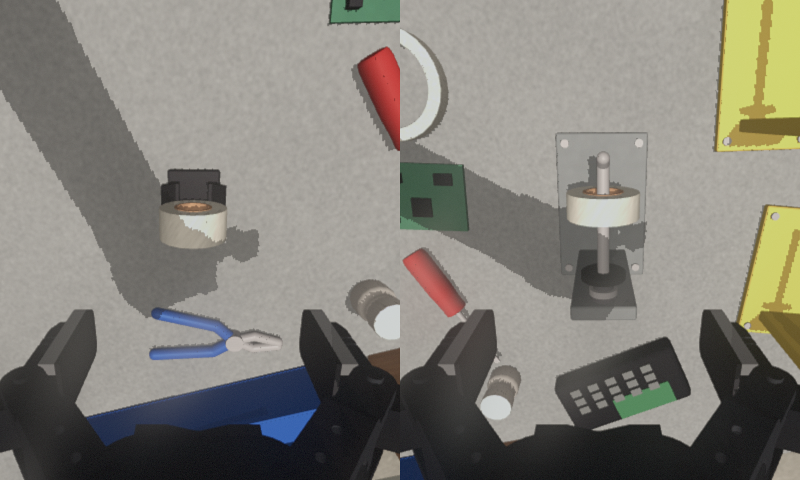

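The wrist view confirms the grey hook with the roll on it, at full-image x≈723-400+120≈323. The spare roll in the black cradle is at about (313,225). I'll enlarge both to read the edges.

```bash
python3 - <<'E'
import cv2,numpy as np
a,b,c=[cv2.imread(f"pics/{n}.png") for n in("w_sp","w_h1","w_h2")]
def z(im,x,y,w,h,k):
    o=cv2.resize(im[y:y+h,x:x+w],None,fx=k,fy=k,interpolation=cv2.INTER_CUBIC)
    for i in range(0,w,20): cv2.putText(o,str(x+i),(i*k,8),0,.3,(0,0,255));cv2.line(o,(i*k,10),(i*k,14),(0,0,255))
    for i in range(0,h,10): cv2.putText(o,str(y+i),(0,i*k+4),0,.3,(0,0,255))
    return o
A=z(a,268,160,90,100,4) #360x400
B=z(b,272,125,100,200,3) #300x600
hs=cv2.resize(c,(440,330))
o=np.zeros((600,780,3),np.uint8);o[:400,:360]=A;o[:,480:]=B
cv2.imwrite("pics/v2.png",o)
E
```

```text
(no output)
```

View pics/v2.png

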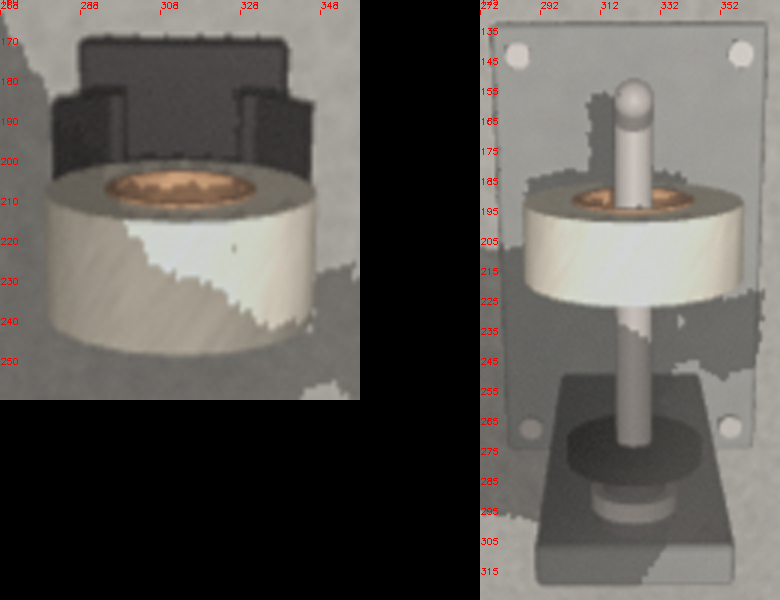

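```bash
python3 - <<'E'
from h import *
M=np.load("pics/w_sp.npy"); P=lambda M,u,v,z: onz(*ray("wrist",(u,v),M),z)
f=P(M,313.5,215,.072);b=P(M,313.5,248.7,.072); print("spare",f,b,np.linalg.norm(f-b),(f+b)/2, "hole",P(M,313.5,207,.045))
cf=P(M,314,169.5,.03); print("cradle front?",cf)
M=np.load("pics/w_h1.npy")
print("tip",P(M,323.3,157.7,.128)); print("upright top front",P(M,323.3,306.7,.135))
f=P(M,323.3,198.3,.1385);b=P(M,323.3,226.7,.1385);print("hung",f,b,np.linalg.norm(f-b))
p1=P(M,323.3,170,.1245);p2=P(M,323.3,260,.1245);print(np.degrees(np.arctan2(*(p2-p1)[[1,0]])))
# second view: find tip by bright steel blob
im=cv2.imread("pics/w_h2.png");M2=np.load("pics/w_h2.npy");c=camera_info("wrist")
W=np.linalg.inv(M2@c["T_tool_cam"]);X=W@np.append(P(M,323.3,157.7,.128),1);u=(c["fx"]*X[0]/X[2]+c["cx"],c["fy"]*X[1]/X[2]+c["cy"]);print(u)
x,y=map(int,u);cv2.imwrite("pics/v3.png",cv2.resize(im[y-25:y+75,x-50:x+50],(600,600),interpolation=cv2.INTER_CUBIC));print(x-50,y-25)
for h in(M,M2):print(h[:3,3])
E
```

```text
spare [ 0.6265886  -0.18778875  0.072     ] [ 0.65115576 -0.19501499  0.072     ] 0.02560789413429362 [ 0.63887218 -0.19140187  0.072     ] hole [ 0.62689877 -0.18823728  0.045     ]
cradle front? [ 0.60076924 -0.18033139  0.03      ]
tip [0.49497296 0.19789722 0.128     ]
upright top front [0.59924463 0.17386514 0.135     ]
hung [0.51938651 0.19214994 0.1385    ] [0.53829812 0.18780855 0.1385    ] 0.019403522302288305
-12.928946771427194
(np.float64(320.75365342073025), np.float64(234.06180362311562))
270 209
[0.55105392 0.1819891  0.29949509]
[0.49957441 0.19550824 0.30017578]
```

View pics/v3.png

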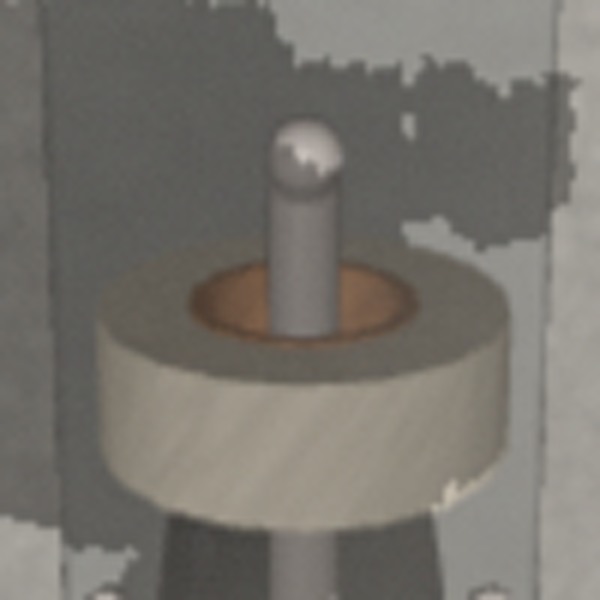

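```bash
python3 - <<'E'
from h import *
ys=np.radians(-16.2); C=np.array([.639,-.1914])
arm.movep([*C,.20],Q(ys)); arm.pause(.3); print(arm.read_tool_pos())
arm.line_to([*C,.100],velocity=.08); arm.pause(.3); print(arm.read_tool_pos(),arm.read_ft_force())
arm.move_gripper(0.0,60); arm.pause(.3); print("open",arm.read_opening(),arm.read_ft_force())
arm.line_to([*C,.16],velocity=.06); arm.pause(.3); print(arm.read_tool_pos(),arm.read_ft_force(),arm.read_opening())
arm.line_to([*C,.26],velocity=.15)
# staging in front of the hook
yh=np.radians(-13); ax=np.array([np.cos(yh),np.sin(yh)]); R=np.array([.5993,.1738])
p=R-ax*.165
arm.movep([*p,.26],Q(yh)); arm.pause(.4); print(arm.read_tool_pos(),arm.read_ft_force(),arm.read_opening(),arm.read_time())
im,_=look("w_st"); a=im
s=snapshot("scene"); t=snapshot("top")
cv2.imwrite("pics/scene1.png",s);cv2.imwrite("pics/top1.png",t)
o=np.zeros((480,800,3),np.uint8);o[:,:400]=a[:,120:520];o[:240,400:]=cv2.resize(s[110:290,220:520],(400,240));o[240:,400:]=cv2.resize(t[170:350,150:450],(400,240))
cv2.imwrite("pics/v4.png",o)
E
```

```text
[ 0.63918831 -0.19051937  0.20037693]
[ 0.6390765  -0.19144997  0.10024461] [-0.33614554  0.67692667 -0.45096689]
open 0.6221307498234865 [-0.74884597 -0.67835864  2.85040556]
[ 0.63892383 -0.19137354  0.15973448] [-0.00803899 -0.28086171 -1.46281309] 0.615058499944814
[0.4386997  0.21073204 0.2599503 ] [-0.34053963 -0.03398597 -0.69450751] 0.6190546079949638 12.875
```

View pics/v4.png

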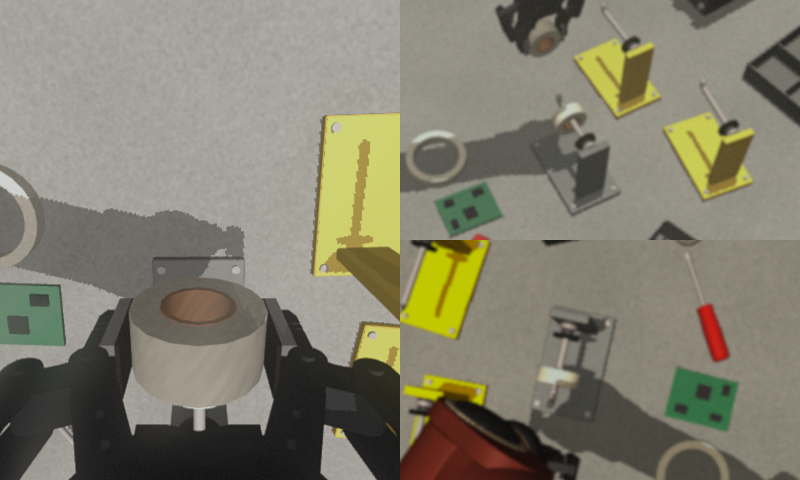

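Roll held squarely, with its hole at about (318,305). By camera it is about 1.2 mm off along tool y and its centre is about 56 mm below the TCP. Now I'll insert it with force monitoring.

```bash
cat >> h.py <<'E'
yh=np.radians(-13); ax=np.array([np.cos(yh),np.sin(yh)]); ay=np.array([-ax[1],ax[0]])
ROOT=np.array([.5993,.1738])
def goal(x,zc,dy=-.0012): # roll centre at x along hook, zc rel. peg axis
    return [*(ROOT+ax*x+ay*dy),.12+zc+.056]
def hx():
    p=arm.read_tool_pos();d=p[:2]-ROOT;return np.array([d@ax,d@ay,p[2]-.056-.12])
def F():
    f=arm.read_ft_force();return np.array([f[:2]@ax,f[:2]@ay,f[2]])
E
python3 - <<'E'
from h import *
arm.line_to(goal(-.160,.004),velocity=.1); arm.pause(.4)
b=F(); np.save("base.npy",b); print(hx().round(4),b.round(2))
t0=arm.read_time()
for x in np.arange(-.157,-.0985,.002):
    arm.line_to(goal(x,.004),velocity=.03)
    f=F()-b
    if abs(f).max()>3: print("stop",x,f.round(2));break
arm.pause(.3);print(hx().round(4),(F()-b).round(2),arm.read_time()-t0)
im,_=look("w_in");s=snapshot("scene");t=snapshot("top")
o=np.zeros((480,800,3),np.uint8);o[:,:400]=im[:,120:520];o[:240,400:]=cv2.resize(s[160:250,290:440],(400,240),interpolation=cv2.INTER_CUBIC);o[240:,400:]=cv2.resize(t[210:330,200:400],(400,240))
cv2.imwrite("pics/v5.png",o)
E
```

```text
[-0.1599 -0.0012  0.0042] [ 0.36  0.43 -1.32]
[-0.0991 -0.0012  0.004 ] [ 0.06 -0.25 -0.51] 7.800000000000001
```

View pics/v5.png

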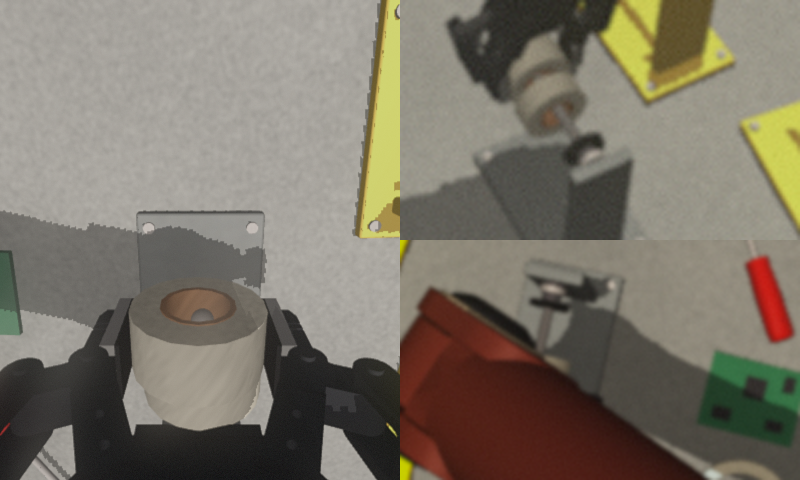

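The tip is inside the hole at about (202,320). That is some 1.5 mm to +y of the hole's centre, so I'll correct dy to 0. Height matches and forces are near zero. Continuing.

```bash
python3 - <<'E'
from h import *
b=np.load("base.npy");t0=arm.read_time()
arm.line_to(goal(-.0985,.004,0),velocity=.03)
x=-.0985
while x<-.0805:
    x+=.0015; arm.line_to(goal(x,.004,0),velocity=.03); f=F()-b
    if abs(f).max()>4: print("stop",x,f.round(2));break
arm.pause(.2);print(hx().round(4),(F()-b).round(2),arm.read_time()-t0)
if x>=-.0806:
    arm.line_to(goal(x-.0005,.004,0),velocity=.03)
    z=.004
    while z>-.0078:
        z-=.001; arm.line_to(goal(x-.0005,z,0),velocity=.03); f=F()-b
        if abs(f).max()>3: print("stopz",z,f.round(2));break
    arm.pause(.2);print(hx().round(4),(F()-b).round(2),arm.read_time()-t0,arm.read_time())
E
```

```text
[-0.0804 -0.      0.004 ] [ 0.87 -0.9   0.38] 3.4499999999999993
[-0.081  0.    -0.008] [ 0.1  -2.02 -0.37] 6.900000000000002 29.225
```

```bash
python3 - <<'E'
from h import *
def Fm(n=4):
    o=[]
    for _ in range(n): o.append(F()); arm.pause(.02)
    return np.mean(o,0)
b=np.load("base.npy");print((Fm()-b).round(2));t0=arm.read_time()
x=-.081;log=[]
while x<-.050:
    f=Fm(3)-b; 
    if f[0]<-8.7: break
    x+=.0005 if f[0]<-2 else .001
    arm.line_to(goal(x,-.008,0),velocity=.02); log.append((round(x,4),*f.round(1)))
    if abs(f).max()>12: print("abort",f);break
for l in log[-14:]:print(l)
h=[]
for _ in range(6): h.append((Fm(3)-b).round(1).tolist()); arm.pause(.05)
print("hold",h,hx().round(4))
print(arm.read_time()-t0,arm.read_time())
E
```

```text
[-0.08 -1.17  0.1 ]
(-0.061, np.float64(-0.0), np.float64(-0.2), np.float64(0.3))
(-0.06, np.float64(-0.9), np.float64(-0.2), np.float64(0.0))
(-0.059, np.float64(-0.8), np.float64(-0.7), np.float64(0.3))
(-0.058, np.float64(-0.4), np.float64(-1.0), np.float64(0.2))
(-0.057, np.float64(-0.4), np.float64(-0.4), np.float64(0.4))
(-0.056, np.float64(-0.6), np.float64(-1.0), np.float64(0.6))
(-0.055, np.float64(-0.8), np.float64(-0.3), np.float64(-0.0))
(-0.054, np.float64(-1.4), np.float64(-0.6), np.float64(0.3))
(-0.0535, np.float64(-3.7), np.float64(-1.5), np.float64(1.5))
(-0.053, np.float64(-5.6), np.float64(-0.2), np.float64(1.9))
(-0.0525, np.float64(-6.4), np.float64(-1.2), np.float64(2.1))
(-0.052, np.float64(-6.6), np.float64(-0.9), np.float64(2.6))
(-0.0515, np.float64(-7.5), np.float64(-1.1), np.float64(3.1))
(-0.051, np.float64(-8.5), np.float64(-1.0), np.float64(3.8))
hold [[-9.3, -1.1, 3.9], [-8.9, -1.8, 4.5], [-8.5, -1.5, 4.2], [-9.0, -1.3, 4.1], [-8.7, -1.0, 3.9], [-8.9, -1.0, 3.8]] [-0.0536  0.0002 -0.0082]
10.550000000000004 39.8417
```

Held at about 9 N for over 0.5 s. Now I'll ease the load off, look, then release.

```bash
python3 - <<'E'
from h import *
def Fm(n=3):
    o=[]
    for _ in range(n): o.append(F()); arm.pause(.02)
    return np.mean(o,0)
b=np.load("base.npy");x=-.051
for _ in range(12):
    f=Fm()-b
    if f[0]>-1.2: break
    x-=.0005; arm.line_to(goal(x,-.008,0),velocity=.02)
print(x,f.round(2),hx().round(4),arm.read_time())
im,_=look("w_pr");s=snapshot("scene")
o=np.zeros((480,800,3),np.uint8);o[:,:400]=im[:,120:520];o[:240,400:]=cv2.resize(s[160:250,290:440],(400,240),interpolation=cv2.INTER_CUBIC)
o[240:,400:]=cv2.resize(im[260:440,180:480],(400,240))
cv2.imwrite("pics/v6.png",o)
E
```

```text
-0.056 [-0.44 -0.55  0.07] [-0.0554 -0.0002 -0.0078] 42.8917
```

View pics/v6.png

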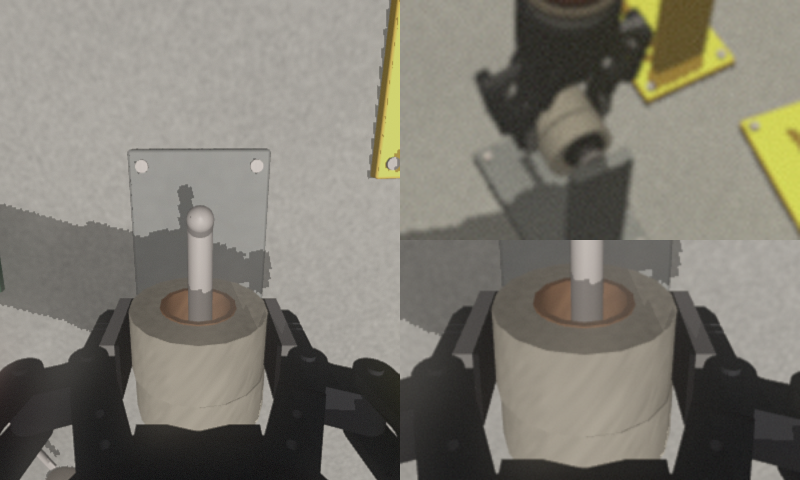

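Spare roll on the peg (peg at column ~200, tip at (200,220) in front of it), touching the hung roll. Releasing.

```bash
python3 - <<'E'
from h import *
b=np.load("base.npy")
arm.move_gripper(.95); arm.pause(.3); print(arm.read_opening(),(F()-b).round(2))
p=goal(-.056,-.008,0)
arm.line_to([p[0],p[1],.27],velocity=.08); 
arm.line_to([*(ROOT-ax*.075),.30],velocity=.1); arm.pause(.3)
im,M=look("w_end");s=snapshot("scene");print(arm.read_time())
o=np.zeros((480,800,3),np.uint8);o[:,:400]=im[:,120:520];o[:240,400:]=cv2.resize(s[160:250,290:440],(400,240),interpolation=cv2.INTER_CUBIC)
o[240:,400:]=cv2.resize(im[140:260,220:420],(400,240),interpolation=cv2.INTER_CUBIC)
cv2.imwrite("pics/v7.png",o)
E
```

```text
0.9528317197531253 [-0.8  -0.8   1.19]
46.025
```

View pics/v7.png

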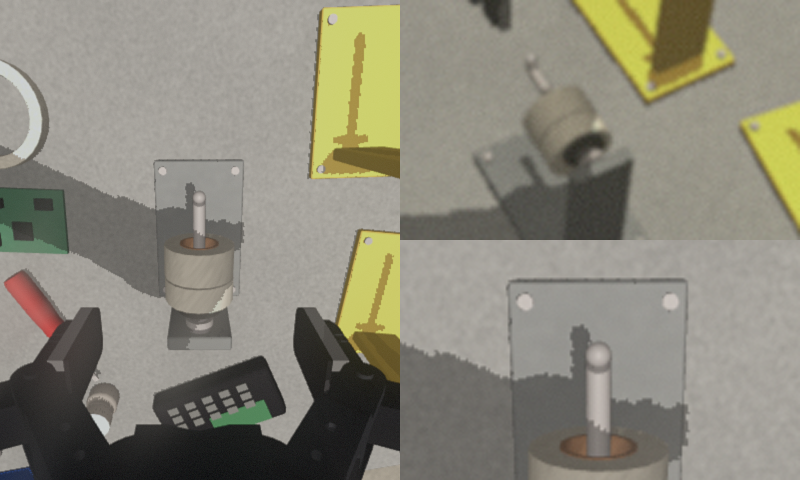

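Both rolls hang straight on the peg, side by side with only a seam between them, against the stop, and the gripper is clear. Handing in.

```bash
python3 -c "
from station import ticket,arm
arm.pause(.5);print(ticket.finish_job(),arm.read_time())"
```

```text
the job is handed in; nothing more can be done
the job is handed in; nothing more can be done
```

I took the spare roll from the cradle and hung it on the grey hook's peg, in front of the roll already there. Then I pushed both back against the stop, eased off, released and handed the job in. The last clock reading was 46.0 s of the 70 s allowed; the attempt reported no verdict.

- **Press:** the wrist force along the peg was 8.5–9.3 N for at least 0.5 s. An upward force of about 4 N also showed during the press and vanished once I eased off. Contact forces between the rolls and on the hook were inferred from the wrist, not read directly.
- **Sideways fit:** my first insertion offset of −1.2 mm turned out to be wrong. The next wrist view showed the tip about 1.5 mm off the hole's centre, so I corrected it before the roll passed over the tip. No contact force was seen while inserting.
- **Final check:** the last pictures showed both rolls hanging straight behind the tip, with only a seam between them, and the gripper open and clear. I judged the gap and angle by eye. I did not measure the bystanders again, but the arm never went near enough to touch them and none in view looked disturbed.

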